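# Screw the hose elbow into the suction unit's clamped port and clock it to the hose mark

### The job

Take the brass hose elbow out of the drying stand and start its thread in the clamped port on top of the white suction unit; you have to find by feel the angle at which the thread lets it in. Screw it gently clockwise until the seal resists and carry on only until the hose barb points straight along the blue line at the hose cradle, then let go, leaving the elbow upright and tight on its seal. Do not force the elbow into the port, do not crush the seal, and leave the connector, the bottle and the gel pot where they are.

Things in the scene. Friction and masses are not known exactly. Their poses are not given: they have to be found in the camera images.
- elbow: Brass 90 degree hose elbow, 90 to 140 g. Origin: on the stem's axis at the underside of its round flange (38 mm across, 5 mm thick). z points up along the stem's axis (it stands upright in stand and port), x along the hose barb, which leaves the block at z = 25 mm, is at most 18 mm thick and ends 64 mm from the axis.
- elbow_grip (a point): Middle of the elbow's grip block, a square block 28 x 28 mm reaching from 5 to 45 mm above the flange's underside; this point is 28 mm above it. Pinch the flat sides that face the elbow's +y and -y, left and right of the barb.
- elbow_foot (a point): Foot of the elbow's stem, on its axis 25.1 mm below the flange's underside. The stem is 14.8 mm thick; 5 mm above the foot two square-cut thread lands, 5 mm thick and 5.2 mm wide, stand out at the elbow's +y and -y sides, 24.4 mm across both. They slope with the thread.
- barb_tip (a point): End of the elbow's hose barb, 64 mm from the stem's axis, 25 mm above the flange's underside.
- pump: White suction unit, 150 x 190 mm, 62 mm high, does not move. Origin: centre of its underside; x points away from its front panel, z up. In its middle stands the port, an upright aluminium sleeve 43 mm across in a split clamp. A blue line runs from the port towards the unit's -x to a low blue hose cradle (top 78 mm above the worktop) at the front edge. Carry handle at the back: top 84 mm.
- port_mouth (a point): Centre of the port's rim, on its upright axis, 93 mm above the worktop; axes as the unit's. The bore is 26.8 mm wide with a small funnel. Once started, the elbow turns clockwise (seen from above) and goes down 20 mm a turn with 1.5 mm axial play; about 30 degrees on, its flange is drawn onto the seal and resistance rises; hard stop at about 127 degrees. Friction holds it where left.
- port_thread (a point): On the port's axis 8 mm below the rim, top of two level thread ridges with two opposite gaps. Lands on a ridge: flange 15.4 mm above the rim. Lands within 4 degrees of the gaps: it can be lowered to 6 mm above and is started. The sleeve's angle is not measured: the elbow enters with its barb 82 +- 35 degrees counter-clockwise of the mark (also half a turn off, but then it never reaches the mark).
- hose_mark (a point): Point 64 mm from the port's axis towards the hose cradle, at the height of the rim: the barb's end is straight above it when the barb points along the blue line.
- seal: Blue springy sealing ring round the port's mouth, 39 mm across, bore 31 mm. Origin on the port's axis, 6 mm below the ring's top face (level with the rim when not pressed). It yields 1 mm for about 3 N, after a first 2 N, and at most 6 mm.
- stand: White drying stand, 60 x 132 mm, 36 mm high, does not move. Origin: centre of its underside. Two round wells 31 mm wide: at its y = -35 mm, where the elbow hangs by its flange, and at y = +35 mm, where the connector stands.
- connector: White straight hose connector in the stand's other well, reaching 45 mm above the stand. Origin at its flange's underside. To be left alone.
- alc_bottle: White bottle with a blue cap, 49 mm wide, 134 mm high, loose between the unit and the stand. Origin at the centre of its underside. To be left alone.
- gel_pot: Small blue pot with a white cap, 43 mm wide, 60 mm high, loose near the front edge. Origin at the centre of its underside. To be left alone.
There are look-alikes about, which are no part of the job. Of the things like the elbow, leave any that is purple; of the rest the larger one is meant.

How it is judged:
On the way:
1. the elbow's thread has started: it stands upright in the port, its flange less than 11 mm above the rim, with the barb still well off the mark (z of elbow in the frame of port_mouth below 0.011 m and horizontal distance between elbow and port_mouth below 0.005 m and angle between elbow's own z axis and vertical below 0.12 rad and horizontal distance between barb_tip and hose_mark above 0.03 m), for 0.2 s.
At the end, for the whole second after the job is handed in: The elbow stands in the port, upright (within 0.08 rad) and on the port's axis (within 4 mm), its flange pulled down to less than 6 mm above the rim and pressing on the seal with more than 2.5 N; the end of the barb is within 9 mm (8 degrees) of straight above the hose mark; it is at rest (horizontal distance between barb_tip and hose_mark below 0.009 m and horizontal distance between elbow and port_mouth below 0.004 m and z of elbow in the frame of port_mouth below 0.006 m and contact force between elbow and seal above 2.5 N and angle between elbow's own z axis and vertical below 0.08 rad and linear speed of elbow below 0.01 m/s); the robot touches nothing.
It fails at once if the elbow was forced: more than 25 N between it and the unit before its thread had started (flange still over 11.5 mm above the rim), or contact forces adding up to more than 80 N once it was in ((contact force between elbow and pump above 25 N and z of elbow in the frame of port_mouth above 0.0115 m) or contact force between elbow and pump above 80 N).
It fails at once if the seal was crushed: more than 25 N on it (contact force between elbow and seal above 25 N).
It fails at once if a bystander was disturbed (distance of any of connector, alc_bottle, gel_pot from where it was at the start of the episode above 0.02 m).
It also fails if it takes over 72 s, if anything falls off the work surface, if the arm or the gripper's body presses on something with over 40 N, if the wrist force passes 120 N, or if a joint passes its speed limit or range.

### The arm

A 6-joint arm with a two-finger parallel gripper is mounted at the origin on a cart in front of the work surface, level with it; the furniture and walls round the work are solid. World frame = base frame: x ahead of the robot, y to its left, z up, the work surface at z = 0. Lengths are in m, angles in rad, forces in N, time in s.
With the tool pointing down it reaches from about 0.35 to 0.8 m from the base axis. Payload 7.3 kg.
Tool frame: the origin (TCP) lies between the finger pads; the fingertips stand 25 mm ahead of it and the grasp point (between the pads) lies 6 mm ahead of it (r.tip_extent is the distance from the TCP to the fingertips, in m); z points along the fingers, y is the direction in which the jaws open and shut (so a half turn about z gives the same grasp; the last joint's range is limited). The gripper opens to 85 mm and grips with 20 to 120 N. Pads are 22 mm wide; open, the fingers measure 114 mm over their backs; the gripper's body (76 mm by 85 mm) begins 54 mm behind the grasp point. The pads swing forward as they close: fully open they stand 13 mm farther back than shut.
Start: joints at [1.059, 0.342, 1.524, -0, 1.275, -0.146], TCP at [0.188, 0.49, 0.219] pointing down, gripper open.
Joint ranges: [-2.53, 2.53], [-0.77, 2.02], [0.04, 2.7], [-1, 4.14], [0.28, 2.66], [-3.11, 3.11]. Speed limits (rad/s): [2.57, 2.57, 3.14, 3.14, 3.14, 3.14].

### API

Orientations are given as a unit quaternion [x, y, z, w].
In Python, from workcell import r, command_gripper, optics gives the robot as it stands. The module is installed in compiled form; this text tells all that it offers. Calls block until the motion is done:
- r.reach(position, orientation): joint-space move of the TCP to a pose.
- r.move_straight(position, orientation=None, speed=0.15, max_force=None): straight line of the TCP; orientation=None keeps the orientation; speed is the mean speed in m/s. With max_force (N) it stops when the force on the tool has changed by that much, and returns True; else False.
- r.movej(angles): joint-space move.
- command_gripper(opening, force=None): finger opening in m; force is the grip in N (None keeps the last); returns when the fingers have stopped.
- r.hold(seconds).
- r.solve_ik(position, orientation): joint angles nearest the present ones, or None.
- r.read_state(): the state.
- optics.get_image(name): name is "scene" or "top" or "wrist"; returns (picture, depth): 400x640x3 uint8, red, green, blue; 400x640 float32, m along the optical axis (not along the pixel's ray), 0 where there is no reading.
- optics.camera_model(name): a dict with "K" (3x3 intrinsics, pixels), "R" (3x3) and "t" (3): a world point X has camera coordinates R X + t; the wrist camera has in their place "tool_from_camera" (4x4, takes a point from camera to tool coordinates, whose origin is the TCP and whose axes are the flange's). Camera axes: x right, y down, z forward; pixel columns grow to the right and rows downward; lengths in m; the calibration is good to about 2 mm. A picture is of the moment at which its call begins: read the wrist's pose just before it. camera_model takes no time and is no camera call.
A pose or a line that the arm cannot do raises r.PlanningError and nothing moves.
- r.finish_job(): hands the job in, once; it reports no verdict.
The state is a dict: "time_s": time; "joint_positions": joint angles; "dq": joint speeds; "tau": joint torques, N m; "eef_pos": TCP position; "eef_rot": TCP orientation; "contact_force": force on the tool from outside, world axes, zero at the start; "torque": the same for the moment, N m; "grip_width": finger opening in m.
Only numpy, scipy, OpenCV 4.12 (cv2) and the standard library are available. Lean on these libraries where they do the work, as an engineer would, in place of code of your own. Each camera call takes 0.05 s, during which the arm holds its last target. There are 200 camera calls.

## Working session

There is one attempt and no reset: what is moved stays moved. The work goes in short steps, each a Python script; the robot and the scene stay as the last script left them, time stands still between calls to the robot, and variables do not carry over. Pictures are saved under pics/ and viewed, about 8 in all and at most 12, crops included, and the job is handed in when it is done.

```bash
ls; mkdir -p pics
python3 - <<'E'
from workcell import r, command_gripper, optics
import cv2,numpy as np
np.set_printoptions(precision=4,suppress=True)
for n in ("scene","top"):
    p,d=optics.get_image(n); m=optics.camera_model(n)
    np.savez(f"{n}.npz",p=p,d=d,**m)
    cv2.imwrite(f"pics/{n}0.png",p[:,:,::-1]); print(n,m["K"].tolist(),m["R"].tolist(),m["t"])
print(r.read_state(), r.tip_extent)
print(optics.camera_model("wrist"))
E
```

```text
pics
scene [[384.87377879572415, 0.0, 316.7621416621886], [0.0, 384.87377879572415, 198.4317656062833], [0.0, 0.0, 1.0]] [[-0.6572895714109439, -0.7535866724280773, 0.008806046399798364], [-0.4020133458718184, 0.340710734745346, -0.8498832066644405], [0.6374603431236826, -0.562159516834914, -0.5268975124030977]] [0.3231 0.2339 0.5894]
top [[508.07479275157664, 0.0, 317.1668903731294], [0.0, 508.07479275157664, 204.58758223375898], [0.0, 0.0, 1.0]] [[-0.001731993940857946, -0.9999255817871199, 0.01207605418498827], [-0.9902108009456714, 2.946598487603655e-05, -0.13957997285530624], [0.13956922973034253, -0.012199590954031076, -0.9901371622623977]] [0.0096 0.4495 1.2235]
{'time_s': 0.1, 'joint_positions': array([ 1.059 ,  0.3427,  1.5249, -0.    ,  1.2754, -0.146 ]), 'dq': array([ 0.0012, -0.0015, -0.0034,  0.0007,  0.0007,  0.0002]), 'tau': array([  0.0002, -43.4449, -24.6486,  -0.0003,   0.0046,   0.    ]), 'eef_pos': array([0.1876, 0.4899, 0.2188]), 'eef_rot': array([ 0.1819,  0.9833, -0.0007, -0.0002]), 'contact_force': array([ 0.1669, -1.5036, -0.1759]), 'torque': array([-0.0019,  0.0194, -0.0562]), 'grip_width': 0.08551486735281892} 0.025
{'K': array([[288.156 ,   0.    , 316.8994],
       [  0.    , 288.156 , 194.916 ],
       [  0.    ,   0.    ,   1.    ]]), 'tool_from_camera': array([[ 0.0002, -0.9548, -0.2973,  0.0756],
       [ 1.    ,  0.0003, -0.0002,  0.0002],
       [ 0.0003, -0.2973,  0.9548, -0.1543],
       [ 0.    ,  0.    ,  0.    ,  1.    ]])}
```

View pics/scene0.png

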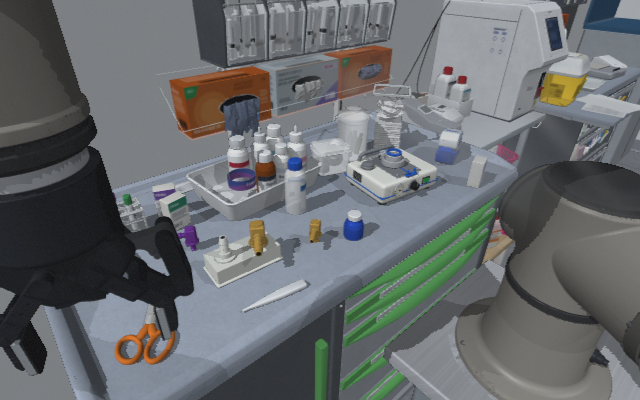

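View pics/top0.png

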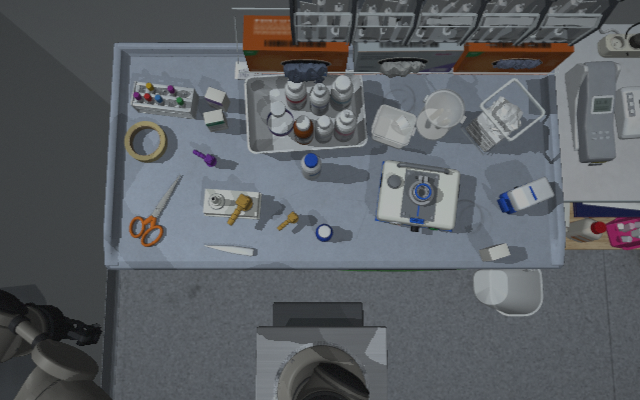

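The scene view shows the stand with the brass elbow at (258,235), and a smaller brass look-alike at (314,230). The purple one is at (190,236) and the pump at (392,175). In the top view the elbow is at about (240,205), the port at (421,193), the bottle at (311,163) and the pot at (324,233). I'll take coarse positions from depth, then move the wrist camera in.

```bash
cat > h.py <<'E'
import numpy as np,cv2
from scipy.spatial.transform import Rotation as R
from workcell import r, command_gripper, optics
np.set_printoptions(precision=4,suppress=True)
def cloud(d,K,Rm,t):
    v,u=np.mgrid[:d.shape[0],:d.shape[1]]
    c=np.stack([(u-K[0,2])/K[0,0]*d,(v-K[1,2])/K[1,1]*d,d],-1)
    return (c-t)@Rm          # R^T (c - t)
def down(yaw):  # tool z down, tool y (jaw axis) at angle yaw in the world xy plane
    y=np.array([np.cos(yaw),np.sin(yaw),0]); z=np.array([0,0,-1.]); x=np.cross(y,z)
    return R.from_matrix(np.stack([x,y,z],1)).as_quat()
def wrist(name):
    s=r.read_state(); p,d=optics.get_image("wrist"); m=optics.camera_model("wrist")
    T=np.eye(4); T[:3,:3]=R.from_quat(s["eef_rot"]).as_matrix(); T[:3,3]=s["eef_pos"]
    C=np.linalg.inv(T@m["tool_from_camera"]); 
    np.savez(name+".npz",p=p,d=d,K=m["K"],R=C[:3,:3],t=C[:3,3]); cv2.imwrite(f"pics/{name}.png",p[:,:,::-1])
    return p,d,m["K"],C[:3,:3],C[:3,3]
def load(name):
    a=np.load(name+".npz"); return a["p"],a["d"],a["K"],a["R"],a["t"]
E
python3 - <<'E'
from h import *
p,d,K,Rm,t=load("top"); P=cloud(d,K,Rm,t)
for n,(u,v) in dict(elbow=(235,212),barb=(246,200),port=(421,193),bottle=(311,160),pot=(324,233),conn=(215,200),brass2=(285,224),standL=(207,203),standR=(256,210),table=(280,250)).items(): print(n,P[v,u])
# brass mask in both views
for nm in("top","scene"):
    p,d,K,Rm,t=load(nm);P=cloud(d,K,Rm,t);h=cv2.cvtColor(p,cv2.COLOR_RGB2HSV)
    m=((h[...,0]>12)&(h[...,0]<28)&(h[...,1]>110)&(P[...,2]>.005)&(P[...,2]<.15)).astype(np.uint8)
    n,l,st,c=cv2.connectedComponentsWithStats(m)
    for i in range(1,n):
        if st[i,4]>40: q=P[l==i]; print(nm,c[i],st[i],np.median(q,0),q.min(0),q.max(0))
for yaw in (np.pi/2,-np.pi/2,0,np.pi):
  for pos in ([.42,.2,.25],[.4,-.26,.3]): print(yaw,pos,r.solve_ik(pos,down(yaw)))
E
```

```text
elbow [0.4268 0.2064 0.0652]
barb [0.4523 0.1775 0.0889]
port [ 0.473  -0.2414  0.065 ]
bottle [0.5382 0.0245 0.1346]
pot [ 0.3766 -0.0066  0.0616]
conn [0.4534 0.2517 0.0818]
brass2 [0.4    0.0876 0.045 ]
standL [0.4522 0.279  0.04  ]
standR [0.4355 0.1594 0.0358]
table [ 0.3394  0.102  -0.0008]
top [240.3965 206.993 ] [228 194  24  31 285] [0.4416 0.1921 0.0714] [0.3977 0.1691 0.0377] [0.4682 0.2224 0.0889]
top [289.093  219.9767] [278 212  20  18 129] [0.4101 0.0752 0.0459] [0.388  0.0584 0.022 ] [0.4292 0.105  0.0609]
top [146.2199 228.8121] [130 217  33  30 282] [0.3941 0.4348 0.0092] [0.3492 0.3943 0.0051] [0.4214 0.4756 0.0158]
scene [560.6145  88.4418] [540  74  47  31 996] [ 0.4611 -1.3022  0.0654] [ 0.4129 -1.5511  0.0051] [ 0.5348 -1.2843  0.1192]
scene [257.3862 235.9126] [249 220  19  36 435] [0.4373 0.1985 0.0681] [0.393  0.1713 0.0368] [0.4633 0.2253 0.085 ]
scene [314.715  230.0829] [310 220  11  22 193] [0.4065 0.0775 0.0413] [0.3838 0.0607 0.006 ] [0.4222 0.1071 0.0544]
scene [143.3444 344.6902] [116 323  59  41 694] [0.389  0.4401 0.008 ] [0.3472 0.3993 0.005 ] [0.4219 0.4779 0.0119]
1.5707963267948966 [0.42, 0.2, 0.25] [ 0.2794  0.2072  1.6246 -0.      1.3098 -1.2914]
1.5707963267948966 [0.4, -0.26, 0.3] [-0.7372  0.1991  1.4973 -0.      1.4452 -2.308 ]
-1.5707963267948966 [0.42, 0.2, 0.25] [ 0.2794  0.2072  1.6246 -0.      1.3098  1.8502]
-1.5707963267948966 [0.4, -0.26, 0.3] [-0.7372  0.1991  1.4973 -0.      1.4452  0.8336]
0 [0.42, 0.2, 0.25] [ 0.2794  0.2072  1.6246 -0.      1.3098  0.2794]
0 [0.4, -0.26, 0.3] [-0.7372  0.1991  1.4973 -0.      1.4452 -0.7372]
3.141592653589793 [0.42, 0.2, 0.25] [ 0.2794  0.2072  1.6246 -0.      1.3098 -2.8622]
3.141592653589793 [0.4, -0.26, 0.3] [-0.7372  0.1991  1.4973 -0.      1.4452  2.4044]
```

Run:
```python
from h import *
def chk(pos,yaw):
    print(r.solve_ik(pos,down(yaw)))
for n,pos,yaw in (("e1",[.43,.2,.2],0),("e2",[.43,.2,.2],-np.pi/2),("p1",[.473,-.241,.22],0),("p2",[.473,-.241,.22],np.pi/2)):
    r.reach(pos,down(yaw)); r.hold(.3); wrist(n)
print(r.read_state()["time_s"])
im=[cv2.imread(f"pics/{n}.png")[40:340,120:520] for n in("e1","e2","p1","p2")]
cv2.imwrite("pics/w4.png",np.vstack([np.hstack(im[:2]),np.hstack(im[2:])]))
```

```text
7.8167
```

View pics/w4.png

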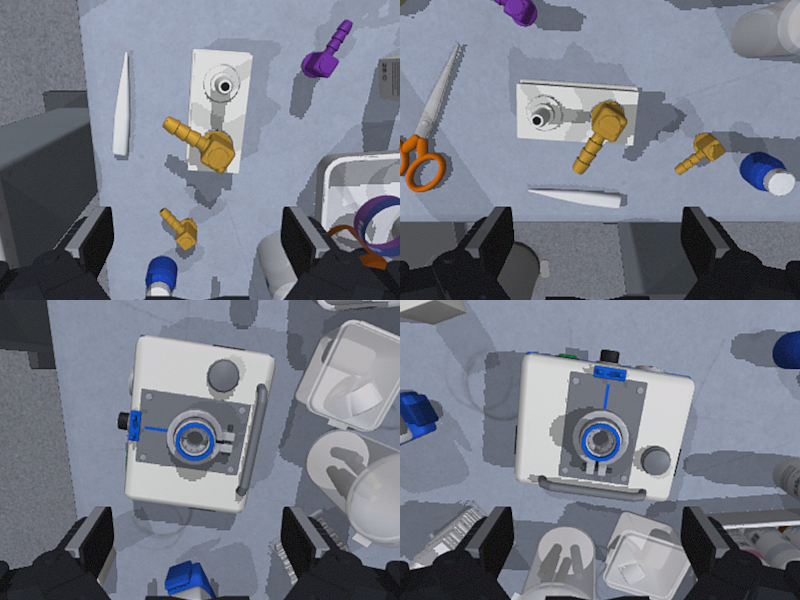

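In the wrist mosaic, the top row shows the elbow's block at about (215,152) in e1, with its barb pointing towards -x/+y. The bottom row shows the port with its blue ring at (195,438) in p1. The blue line and cradle lie to its left, towards -x and slightly rotated. Next I'll fit these features in both views.

Run:
```python
from h import *
def plane(uv,K,Rm,t,z):
    uv=np.atleast_2d(uv).astype(float)
    c=np.c_[(uv[:,0]-K[0,2])/K[0,0],(uv[:,1]-K[1,2])/K[1,1],np.ones(len(uv))]@Rm; o=-Rm.T@t
    return o+c*((z-o[2])/c[:,2])[:,None]
def tri(obs):
    A=np.zeros((3,3));b=np.zeros(3)
    for uv,(K,Rm,t) in obs:
        o=-Rm.T@t; dd=plane(uv,K,Rm,t,0)[0]-o; dd/=np.linalg.norm(dd); M=np.eye(3)-np.outer(dd,dd);A+=M;b+=M@o
    return np.linalg.solve(A,b)
tips=[];blk=[];rings=[]
for n in("e1","e2"):
    p,d,K,Rm,t=load(n);P=cloud(d,K,Rm,t);h=cv2.cvtColor(p,cv2.COLOR_RGB2HSV)
    m=((h[...,0]>12)&(h[...,0]<30)&(h[...,1]>110)&(np.hypot(P[...,0]-.435,P[...,1]-.2)<.09)).astype(np.uint8)
    m=cv2.morphologyEx(m,cv2.MORPH_OPEN,np.ones((3,3)))
    k,l,st,c=cv2.connectedComponentsWithStats(m); i=1+st[1:,4].argmax(); q=P[l==i]; vu=np.argwhere(l==i)
    print(n,st[i],"z pct",np.percentile(q[:,2],[5,50,80,90,95,99]))
    zt=np.percentile(q[:,2],97)
    s=np.abs(q[:,2]-.081)<.003
    for zz in(.078,.081,.084):
        pp=plane(vu[s][:,::-1],K,Rm,t,zz)[:,:2]; 
        print(zz,"top pts",s.sum(),pp.mean(0),cv2.minAreaRect((pp*1000).astype(np.float32)))
    # barb points
    b=(np.abs(q[:,2]-.066)<.007); qq=q[b]; w=np.linalg.svd(qq[:,:2]-qq[:,:2].mean(0),full_matrices=False)[2][0]
    print("barb dir deg",np.degrees(np.arctan2(w[1],w[0])),qq.mean(0))
    # barb tip: pixel of component farthest from block top centre
    c0=vu[s].mean(0); far=vu[np.argsort(-np.hypot(*(vu-c0).T))[:12]].mean(0); tips.append((far[::-1],(K,Rm,t))); blk.append((c0[::-1],(K,Rm,t)))
    cv2.imwrite(f"pics/crop_{n}.png",cv2.resize(p[st[i,1]-15:st[i,1]+st[i,3]+15,st[i,0]-15:st[i,0]+st[i,2]+15,::-1],None,fx=4,fy=4,interpolation=0))
print("block top tri",tri(blk),"tip tri",tri(tips))
for n in("p1","p2"):
    p,d,K,Rm,t=load(n);P=cloud(d,K,Rm,t);h=cv2.cvtColor(p,cv2.COLOR_RGB2HSV)
    blue=((h[...,0]>98)&(h[...,0]<120)&(h[...,1]>150)&(h[...,2]>70))
    m=(blue&(np.hypot(P[...,0]-.47,P[...,1]+.24)<.03)&(P[...,2]>.08)).astype(np.uint8)
    cs,_=cv2.findContours(m,cv2.RETR_EXTERNAL,cv2.CHAIN_APPROX_NONE); c=max(cs,key=len)[:,0]
    e=cv2.fitEllipse(c); rings.append((np.array(e[0]),(K,Rm,t)))
    for zz in(.090,.093,.096):
        pp=plane(c,K,Rm,t,zz)[:,:2].astype(np.float32)*1000; print(n,zz,cv2.minEnclosingCircle(pp),cv2.fitEllipse(pp))
    m=blue&(np.hypot(P[...,0]-.47,P[...,1]+.24)>.028)&(np.hypot(P[...,0]-.47,P[...,1]+.24)<.052)&(P[...,0]<.46)&(P[...,2]>.055)
    q=plane(np.argwhere(m)[:,::-1],K,Rm,t,.0625); w=np.linalg.svd(q[:,:2]-q[:,:2].mean(0),full_matrices=False)[2][0]
    print("line",m.sum(),np.median(P[m][:,2]),q.mean(0),np.degrees(np.arctan2(w[1],w[0])))
    m=blue&(np.hypot(P[...,0]-.47,P[...,1]+.24)>.052)&(np.hypot(P[...,0]-.47,P[...,1]+.24)<.1)&(P[...,0]<.46)&(P[...,2]>.07)&(P[...,2]<.085)
    print("cradle",m.sum(),P[m].mean(0),np.median(P[m][:,2]))
print("ring tri",tri(rings))
```

```text
e1 [ 283  157   72   56 1631] z pct [0.0413 0.069  0.0818 0.0832 0.0837 0.0844]
0.078 top pts 619 [0.4508 0.1888] ((450.7945556640625, 188.94406127929688), (27.3516902923584, 27.161653518676758), 57.818321228027344)
0.081 top pts 619 [0.4506 0.1898] ((450.5698547363281, 189.8950958251953), (27.05469512939453, 26.866735458374023), 57.81831741333008)
0.084 top pts 619 [0.4504 0.1907] ((450.3451843261719, 190.84619140625), (26.757701873779297, 26.57181167602539), 57.81831741333008)
barb dir deg -24.711836355206813 [0.4222 0.2089 0.0669]
e2 [ 293  141   54   73 1618] z pct [0.0408 0.0711 0.0823 0.0832 0.0836 0.0842]
0.078 top pts 717 [0.4517 0.1885] ((451.55230712890625, 188.41201782226562), (27.3321475982666, 27.50432777404785), 58.701053619384766)
0.081 top pts 717 [0.4522 0.1887] ((452.1477355957031, 188.53807067871094), (27.035381317138672, 27.20567512512207), 58.701141357421875)
0.084 top pts 717 [0.4528 0.1888] ((452.7431640625, 188.66409301757812), (26.738574981689453, 26.907001495361328), 58.70112609863281)
barb dir deg 152.76167402923159 [0.4228 0.2077 0.0669]
block top tri [0.4
[... 680 characters left out ...]
7] 0.07657607395049602
p2 0.09 ((473.08984375, -237.45611572265625), 20.018352508544922) ((472.7261657714844, -237.54501342773438), (38.16613006591797, 38.59415817260742), 80.91941833496094)
p2 0.093 ((472.2918701171875, -237.49322509765625), 19.807096481323242) ((471.9320068359375, -237.58119201660156), (37.76337814331055, 38.186893463134766), 80.91993713378906)
p2 0.096 ((471.49383544921875, -237.5303192138672), 19.59586524963379) ((471.1378479003906, -237.6173553466797), (37.36062240600586, 37.77962875366211), 80.91925811767578)
line 64 0.06436028514369542 [ 0.4305 -0.2317  0.0625] -8.356447021223557
cradle 44 [ 0.4045 -0.229   0.0764] 0.0770679911762649
ring tri [ 0.471  -0.2376  0.0953]
```

Measured positions (views agree to about 1 mm):
- **Elbow:** axis at about (0.451, 0.188), barb at 148°.
- **Port:** axis at about (0.471, -0.238).
- **Mark:** direction 171.6°, so entry should come with the barb at 218–289°.

Next I'll grasp the elbow.

```bash
cat >> h.py <<'E'
E_XY=np.array([.4510,.1885]); E_A=148.2
P_XY=np.array([.4710,-.2377]); MARK=171.6; RIM=.093
def pose(xy,barb,flange_z):   # TCP pose for elbow at xy, barb angle (deg), flange underside height
    return [xy[0],xy[1],flange_z+.034], down(np.radians(barb+90))
E
python3 - <<'E'
from h import *
for xy,a in((E_XY,E_A),(P_XY,289),(P_XY,218),(P_XY,171)): 
    print(r.solve_ik(*pose(xy,a,.1)))
command_gripper(.05)
p,q=pose(E_XY,E_A,.036)
r.reach([p[0],p[1],.2],q)
r.move_straight([p[0],p[1],.14],q); print(wrist("g0") is None)
print(r.move_straight(p,q,speed=.08,max_force=6)); s=r.read_state(); print(s["eef_pos"],s["contact_force"])
command_gripper(.0,50); s=r.read_state(); print(s["grip_width"],s["eef_pos"],s["contact_force"],s["torque"],s["time_s"])
E
```

```text
[ 0.239   0.3674  1.7463 -0.      1.0279  2.3648]
[-0.6127  0.4312  1.6414 -0.      1.069  -0.9443]
[-0.6127  0.4312  1.6414 -0.      1.069   0.2949]
[-0.6127  0.4312  1.6414 -0.      1.069   1.1152]
False
False
[0.4514 0.1886 0.0704] [-0.2966  0.1168 -0.8923]
-0.00016978267571545507 [0.451  0.1885 0.0701] [0.7341 0.2241 0.0976] [-0.0105 -0.0004  0.0671] 14.1917
```

The fingers closed to zero, so the grasp missed. I'll look from here and at the pre-grasp picture.

Run:
```python
from h import *
p=wrist("g1")[0]; s=optics.get_image("scene")[0]
a=cv2.imread("pics/g0.png")[60:400,120:520]; b=p[60:400,120:520,::-1]
c=cv2.resize(s[150:320,150:350,::-1],(400,340-80))
t=optics.get_image("top")[0]; e=cv2.resize(t[160:260,170:324,::-1],(400,260))
cv2.imwrite("pics/g.png",np.vstack([np.hstack([a,b]),np.hstack([c,e])]))
```

```text
(no output)
```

View pics/g.png

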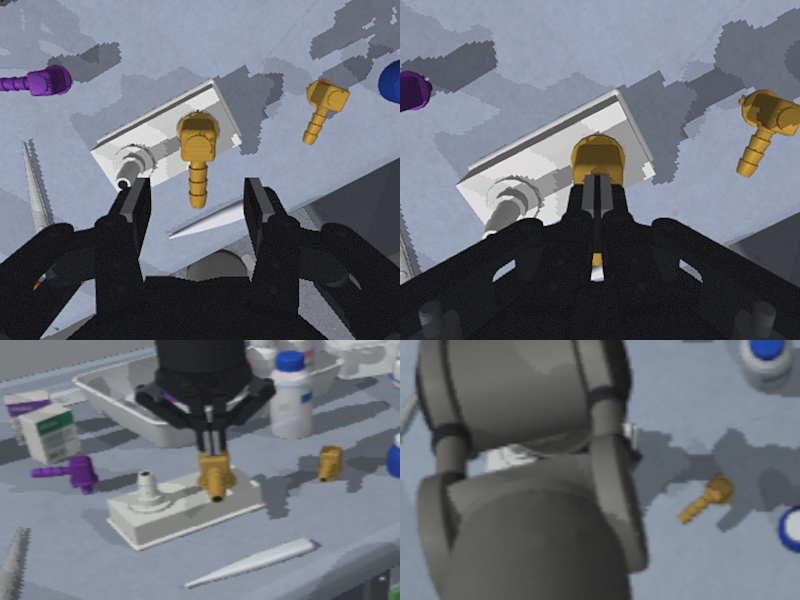

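Run:
```python
from h import *
s=r.read_state(); print(s["eef_pos"],R.from_quat(s["eef_rot"]).as_matrix(),s["grip_width"])
p,d,K,Rm,t=load("g1"); P=cloud(d,K,Rm,t)
for v in range(200,300,10): print(v,P[v,309],P[v,325], d[v,325], p[v,325])
p,d=optics.get_image("scene"); m=optics.camera_model("scene"); P=cloud(d,m["K"],m["R"],m["t"])
for v in range(200,250,4): print(v,P[v,256],p[v,256])
for X in([.451,.1885,.045],[.451,.1885,.07],[.451,.1885,.081]):
    c=m["K"]@(m["R"]@np.array(X)+m["t"]); print(X,c[:2]/c[2],c[2])
```

```text
[0.451  0.1885 0.07  ] [[ 0.8499 -0.527  -0.0001]
 [-0.527  -0.8499  0.    ]
 [-0.0001  0.     -1.    ]] -0.0004973285823812562
200 [0.4668 0.1852 0.0397] [0.4614 0.1759 0.0407] 0.193429 [103  81  34]
210 [0.4661 0.1851 0.0577] [0.461  0.1767 0.0578] 0.17733279 [76 60 32]
220 [0.4657 0.1849 0.0731] [0.4608 0.1772 0.0729] 0.16300099 [78 63 31]
230 [0.4632 0.1862 0.0806] [0.4585 0.1789 0.0802] 0.15690036 [103  80  35]
240 [0.4632 0.1859 0.093 ] [0.459  0.179  0.0931] 0.14444774 [69 71 76]
250 [0.4628 0.1858 0.103 ] [0.4588 0.1794 0.1029] 0.1352848 [73 73 79]
260 [0.4631 0.1853 0.113 ] [0.4592 0.1795 0.1125] 0.12603152 [65 71 74]
270 [0.4621 0.1857 0.1193] [0.4591 0.1798 0.1201] 0.11876785 [ 98 101 109]
280 [0.4636 0.1844 0.1294] [0.46   0.1795 0.1287] 0.11033884 [26 29 30]
290 [0.4628 0.1848 0.1344] [0.4601 0.1797 0.1349] 0.10435424 [22 27 27]
200 [0.4401 0.1909 0.1403] [43 46 48]
204 [0.4413 0.1909 0.1312] [29 33 37]
208 [-0.0693  0.4951  0.5065] [32 33 38]
212 [0.4402 0.193  0.1153] [101 105 110]
216 [0.4423 0.1925 0.1052] [66 68 72]
220 [0.442  0.1934 0.0968] [48 50 52]
224 [0.4425 0.1939 0.0877] [46 48 50]
228 [0.4419 0.195  0.0793] [175 141  70]
232 [0.4406 0.1966 0.0715] [131 106  52]
236 [0.4345 0.201  0.0679] [157 126  63]
240 [0.425  0.2073 0.0673] [169 136  66]
244 [0.4146 0.2141 0.0677] [169 137  68]
248 [0.4062 0.2197 0.0667] [170 136  67]
[0.451, 0.1885, 0.045] [257.5404 238.9181] 0.7472220903855136
[0.451, 0.1885, 0.07] [256.5932 228.5045] 0.7340496525754361
[0.451, 0.1885, 0.081] [256.1655 223.8031] 0.728253779939002
```

Run:
```python
from h import *
for n,ee in(("g0",[.451,.1885,.14]),("g1",[.451,.1885,.07])):
    p,d,K,Rm,t=load(n); P=cloud(d,K,Rm,t); Rt=R.from_quat(down(np.radians(E_A+90))).as_matrix()
    Q=(P-np.array(ee))@Rt   # tool coords
    m=(np.abs(Q[...,0])<.013)&(np.abs(Q[...,1])<.06)&(d>.02)&(Q[...,2]<.06)&(Q[...,2]>-.05)
    h=cv2.cvtColor(p,cv2.COLOR_RGB2HSV); m&=(h[...,1]<90)&(h[...,2]<170)
    q=Q[m]
    for lo in np.arange(-.045,.04,.005):
        s=(q[:,2]>lo)&(q[:,2]<lo+.005)
        if s.any(): print(n,"tool z %.3f"%lo,s.sum(),q[s].min(0),q[s].max(0))
```

```text
g0 tool z -0.045 495 [-0.0102 -0.0393 -0.045 ] [ 0.0125  0.0379 -0.04  ]
g0 tool z -0.040 432 [-0.0102 -0.0389 -0.0399] [ 0.0125  0.0382 -0.035 ]
g0 tool z -0.035 399 [-0.0104 -0.0392 -0.035 ] [ 0.0124  0.0381 -0.03  ]
g0 tool z -0.030 368 [-0.0099 -0.0389 -0.03  ] [ 0.0127  0.0379 -0.025 ]
g0 tool z -0.025 280 [-0.0102 -0.0378 -0.025 ] [ 0.0127  0.0363 -0.0201]
g0 tool z -0.020 104 [-0.0103 -0.0317 -0.0199] [ 0.012   0.0306 -0.015 ]
g0 tool z -0.015 4 [ 0.0011 -0.0259 -0.0147] [ 0.003   0.0246 -0.0138]
g1 tool z -0.045 259 [ 0.0066 -0.014  -0.045 ] [ 0.0125  0.0132 -0.04  ]
g1 tool z -0.040 308 [ 0.0065 -0.0139 -0.04  ] [ 0.0121  0.0131 -0.035 ]
g1 tool z -0.035 271 [ 0.0064 -0.0139 -0.035 ] [ 0.0123  0.0132 -0.03  ]
g1 tool z -0.030 254 [ 0.0068 -0.014  -0.03  ] [ 0.0125  0.0132 -0.025 ]
g1 tool z -0.025 196 [ 0.0068 -0.0138 -0.025 ] [ 0.0125  0.0129 -0.02  ]
g1 tool z -0.020 81 [ 0.0068 -0.0064 -0.02  ] [ 0.0122  0.0107 -0.0157]
g1 tool z -0.015 4 [ 0.005   0.0068 -0.0139] [ 0.0073  0.0069 -0.0116]
g1 tool z -0.010 12 [ 0.0012 -0.0137 -0.0078] [ 0.0067  0.0141 -0.0054]
g1 tool z 0.025 3 [-0.0056 -0.0174  0.0288] [ 0.0097 -0.0164  0.0297]
g1 tool z 0.030 836 [-0.013  -0.0596  0.0303] [0.0128 0.0359 0.035 ]
g1 tool z 0.035 144 [-0.013  -0.0593  0.035 ] [0.0129 0.0352 0.04  ]
```

The depth and scene data agree that the real fingertips are about 13–17 mm *behind* the reported TCP, where the text says 25 mm ahead. That explains the closed fingers sitting above the block. I'll check it in free air without a colour mask.

Run:
```python
from h import *
command_gripper(.05,50)
p,q=pose(E_XY,E_A,.036)
r.move_straight([p[0],p[1],.13],q,speed=.15)
Rt=R.from_quat(q).as_matrix()
for g in(.05,.028):
    command_gripper(g); s=r.read_state()
    p_,d,K,Rm,t=wrist("f%d"%(g*1000)); Q=(cloud(d,K,Rm,t)-s["eef_pos"])@Rt
    m=(np.abs(Q[...,0])<.013)&(np.abs(Q[...,1])<.06)&(d>.02)&(Q[...,2]<.045)&(Q[...,2]>-.05)
    print(g,s["grip_width"],s["eef_pos"],np.histogram(Q[m][:,2],np.arange(-.05,.05,.005))[0], "inner y",np.sort(np.abs(Q[m&(Q[...,2]<-.02)][:,1]))[:5],"tip99",np.percentile(Q[m][:,2],[98,99,99.7]))
    sc=optics.get_image("scene"); M=optics.camera_model("scene"); S=cloud(sc[1],M["K"],M["R"],M["t"]); Q=(S-s["eef_pos"])@Rt
    m=(np.abs(Q[...,0])<.02)&(np.abs(Q[...,1])<.06)&(Q[...,2]<.04)&(Q[...,2]>-.05)
    print("scene",np.histogram(Q[m][:,2],np.arange(-.05,.05,.005))[0])
print(s["contact_force"],s["time_s"])
```

```text
0.05 0.04997206479284845 [0.4504 0.1883 0.129 ] [453 531 465 429 395 304 148   3   0   0   0   0   0   0   0   0   0   0
  54] inner y [0.0242 0.0242 0.0242 0.0243 0.0243] tip99 [-0.0148  0.0447  0.0449]
scene [44 44 35 40 43 32 13  0  0  0  0  0  0  0  0  0  0  0  0]
0.028 0.028303855827332483 [0.451  0.1885 0.13  ] [684 393 393 370 335 286 178  36   0   0   0   0   0   0   0   0   0   0
   1] inner y [0.0134 0.0135 0.0135 0.0135 0.0135] tip99 [-0.0159 -0.0142 -0.0126]
scene [46 42 39 41 37 38 27  3  0  0  0  0  0  0  0  0  0  0  0]
[-0.3049 -0.9067  0.2342] 16.1333
```

Both cameras confirm it: the tips are at tool z ≈ -0.014, so the grasp point is at about -0.033. I'll correct for this and grasp again.

```bash
sed -i 's/flange_z+.034\]/flange_z-.004]/' h.py
python3 - <<'E'
from h import *
command_gripper(.05,50)
p,q=pose(E_XY,E_A,.036)
print(r.move_straight(p,q,speed=.08,max_force=6)); s=r.read_state(); print(s["eef_pos"],s["contact_force"])
command_gripper(.0,50); s=r.read_state(); print(s["grip_width"],s["contact_force"],s["torque"])
r.move_straight([p[0],p[1],p[2]+.12],q,speed=.12); r.hold(.2)
s=r.read_state(); print(s["grip_width"],s["contact_force"],s["torque"],s["time_s"])
r.reach([p[0],p[1]-.15,.22],q)
p,q=pose(P_XY,253,RIM+.07); r.reach(p,q); r.hold(.3); print(r.read_state()["eef_pos"],r.read_state()["contact_force"],r.read_state()["time_s"])
wrist("h1"); sc=optics.get_image("scene")[0]; tp=optics.get_image("top")[0]
a=cv2.imread("pics/h1.png")[60:400,120:520]; c=cv2.resize(sc[90:250,300:488,::-1],(400,340))
cv2.imwrite("pics/h.png",np.hstack([a,c]))
E
```

```text
False
[0.4514 0.1886 0.0324] [-0.432  -0.2251 -0.4984]
0.027548067429447622 [ 0.3192 -0.2947  5.1556] [-0.019   0.0857 -0.019 ]
0.02756158386315202 [-0.456   0.6201 -1.2907] [ 0.0104  0.0126 -0.0031] 19.6167
[ 0.4711 -0.2375  0.1591] [-0.5491  0.0365 -2.0101] 22.6417
```

View pics/h.png

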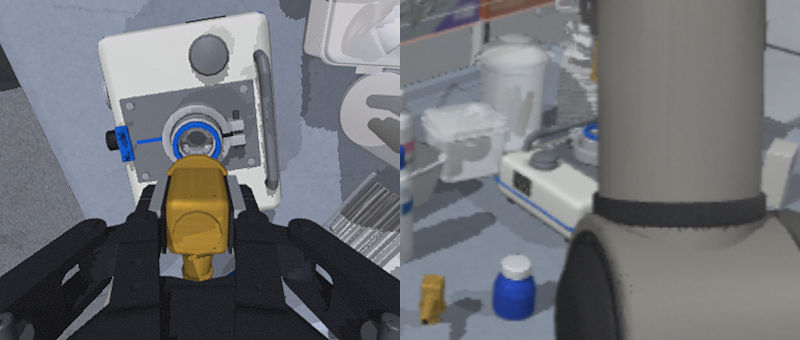

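The elbow is held upright between the pads with its barb towards the bottom of the wrist view; the ring is partly hidden at about (197,137). Next I'll measure its offset in the hand and try the first touch-down.

Run:
```python
from h import *
p,d,K,Rm,t=load("h1"); P=cloud(d,K,Rm,t); s=r.read_state(); Rt=R.from_quat(s["eef_rot"]).as_matrix(); Q=(P-s["eef_pos"])@Rt
h=cv2.cvtColor(p,cv2.COLOR_RGB2HSV); b=(h[...,0]>12)&(h[...,0]<30)&(h[...,1]>90)&(d>.03)&(d<.2)
q=Q[b]; print(np.histogram(q[:,2],np.arange(-.06,.02,.005)))
tz=np.median(q[(q[:,2]<-.04)][:,2]); m=np.abs(q[:,2]-tz)<.003
print("top z",tz,(q[m].min(0)+q[m].max(0))/2,q[m].min(0),q[m].max(0))
f=(q[:,2]>-.012)&(q[:,2]<.01); print("flange",q[f].max(0),np.percentile(q[f][:,0],99))
# touch down
def st(): s=r.read_state(); return s["eef_pos"],s["contact_force"],s["torque"],s["time_s"]
P0,q0=pose(P_XY,253,RIM+.03); r.move_straight(P0,q0,speed=.1); r.hold(.2); print(st())
P1,_=pose(P_XY,253,RIM+.006); hit=r.move_straight(P1,q0,speed=.02,max_force=4); x=st(); print(hit,"flange above rim",x[0][2]+.004-RIM,x)
```

```text
(array([   0, 1418, 1930,  406,  646,  658,  281,  223,  205,  119,  533,
          2,    0,    0,    0]), array([-0.06 , -0.055, -0.05 , -0.045, -0.04 , -0.035, -0.03 , -0.025,
       -0.02 , -0.015, -0.01 , -0.005, -0.   ,  0.005,  0.01 ,  0.015]))
top z -0.04838506838925741 [ 0.0009  0.0004 -0.0484] [-0.0133 -0.0134 -0.0514] [ 0.015   0.0141 -0.0454]
flange [ 0.0192  0.0172 -0.0048] 0.018768068773473822
(array([ 0.4714, -0.238 ,  0.1197]), array([-0.1205, -0.1595, -1.9006]), array([ 0.0042,  0.0505, -0.025 ]), 23.5417)
True flange above rim 0.0065308637592549484 (array([ 0.4709, -0.2375,  0.0955]), array([-0.4452,  0.3351,  5.9821]), array([0.0535, 0.1125, 0.0024]), 24.65)
```

It went in at the nominal 253°: the flange is about 6.5 mm above the rim, well below the 15.4 mm ridge stop. I'll check that with depth, then screw along the helix with force monitoring.

```bash
cat > screw.py <<'E'
from h import *
import sys
def st(): s=r.read_state(); return s["eef_pos"],s["contact_force"],s["torque"],s["time_s"]
def topz(n):
    p,d,K,Rm,t=wrist(n); P=cloud(d,K,Rm,t); h=cv2.cvtColor(p,cv2.COLOR_RGB2HSV)
    b=(h[...,0]>12)&(h[...,0]<30)&(h[...,1]>90)&(d>.03)&(d<.2)&(P[...,2]>.125); print("brass z pct",np.percentile(P[b][:,2],[50,80,95]))
def screw(a0,a1,z,step=8):
    a=a0
    while a>a1+.01:
        n=min(step,a-a1); a-=n; z-=n*.020/360
        p,q=pose(P_XY,a,0); p[2]=z
        stop=r.move_straight(p,q,speed=.0018*n/8,max_force=12)
        x=st(); f=x[1]; print("%.1f z %.4f"%(a,x[0][2]),f,x[2],"t %.1f"%x[3],stop)
        if abs(f[2])>14 or np.hypot(f[0],f[1])>12 or stop: break
        if f[2]>5: z+=.0003     # pressed from below: ease up within the thread's play
        if f[2]<-6: z-=.0003
    return a,z
E
python3 - <<'E'
from screw import *
topz("s0")
p,q=pose(P_XY,253,0); p[2]=st()[0][2]+.0005; r.move_straight(p,q,speed=.01); r.hold(.2); print(st())
print(screw(253,221,p[2]))
topz("s1")
E
```

```text
brass z pct [0.1429 0.146  0.1468]
(array([ 0.4709, -0.2376,  0.0958]), array([ 0.9425,  1.1685, -1.5539]), array([ 0.1846, -0.0411,  0.0188]), 25.2167)
245.0 z 0.0956 [-0.6091  0.5242 -0.3169] [ 0.0126 -0.0127 -0.0106] t 25.5 False
237.0 z 0.0953 [-0.2294  0.5537  0.9237] [0.036  0.0501 0.0143] t 25.8 False
229.0 z 0.0949 [-0.0798  0.2558  2.6025] [ 0.0646  0.0344 -0.0566] t 26.1 False
221.0 z 0.0945 [ 0.4451 -0.2256  2.9672] [ 0.0133 -0.0361 -0.0378] t 26.4 False
(221, np.float64(0.09424104956276927))
brass z pct [0.142  0.145  0.1457]
```

Run:
```python
from screw import *
print(screw(221,171.6,.09424))
r.hold(.3); print(st()); topz("s2")
tp=optics.get_image("top"); cv2.imwrite("pics/t2.png",cv2.resize(tp[0][150:240,360:480,::-1],None,fx=4,fy=4))
```

```text
213.0 z 0.0941 [-0.5059 -0.6725  4.7986] [-0.0329 -0.0282 -0.0564] t 26.8 False
205.0 z 0.0938 [ 0.563  -1.0353  6.3172] [-0.0241  0.0038 -0.0651] t 27.1 False
197.0 z 0.0937 [-0.5224  0.3363  6.3945] [ 0.0336  0.0123 -0.1015] t 27.4 False
189.0 z 0.0935 [-0.1904  0.326   6.0844] [ 0.0073  0.0552 -0.0839] t 27.6 False
181.0 z 0.0932 [-0.8093  0.0446  5.1972] [-0.0641  0.1323 -0.0215] t 27.9 False
173.0 z 0.0928 [-0.9519  0.2366  4.6331] [-0.1321  0.1459 -0.0853] t 28.2 False
171.6 z 0.0928 [-0.7477 -0.9165  6.0604] [-0.1198  0.1858  0.1008] t 28.5 False
(171.6, 0.09299555555555555)
(array([ 0.471 , -0.2378,  0.0927]), array([-0.7086, -1.4656,  5.6933]), array([-0.2063,  0.2097,  0.1551]), 28.7833)
brass z pct [0.1403 0.1433 0.144 ]
```

Now I'll check that the thread has captured it, with a gentle pull up that stops on resistance, then release.

Run:
```python
from screw import *
x=st(); p=x[0].copy(); q=down(np.radians(MARK+90)); z0=p[2]
for i in range(8):
    p[2]+=.0004; r.move_straight([P_XY[0],P_XY[1],p[2]],q,speed=.004); r.hold(.1); x=st(); print("%.4f"%(x[0][2]-z0),x[1])
    if x[1][2]<-7: break
topz("s3")
```

```text
0.0001 [ 0.1463 -2.0119 -0.3767]
0.0003 [ 1.9864 -3.345  -8.7128]
brass z pct [0.1405 0.1436 0.1443]
```

The pull is stiff after 0.3 mm, so the thread has captured it. I'll ease back, release and check the pose.

Run:
```python
from screw import *
x=st(); q=down(np.radians(MARK+90)); z=.0930
r.move_straight([P_XY[0],P_XY[1],z],q,speed=.004); r.hold(.2); print(st())
command_gripper(.05); r.hold(.2); print(st())
r.move_straight([P_XY[0],P_XY[1],z+.1],q,speed=.12); r.hold(.2)
for n,yaw in(("v1",MARK+90),("v2",MARK)):
    r.reach([P_XY[0],P_XY[1],.22],down(np.radians(yaw))); r.hold(.3)
    p,d,K,Rm,t=wrist(n); P=cloud(d,K,Rm,t); h=cv2.cvtColor(p,cv2.COLOR_RGB2HSV)
    b=(h[...,0]>12)&(h[...,0]<30)&(h[...,1]>90)&(P[...,2]>.09)&(np.hypot(P[...,0]-.45,P[...,1]+.235)<.09); Q=P[b]
    top=Q[Q[:,2]>np.percentile(Q[:,2],97)-.004]; rc=cv2.minAreaRect((top[:,:2]*1000).astype(np.float32)); f=Q[np.argsort(-np.hypot(*(Q[:,:2]-P_XY).T))[:15]].mean(0)
    w=np.linalg.svd(top-top.mean(0))[2][2]
    print(n,"top",rc,np.median(top[:,2]),"tilt",np.degrees(np.arccos(abs(w[2]))),"tip",f,"barb deg",np.degrees(np.arctan2(*(f[:2]-np.array(rc[0])/1000)[::-1])))
    v=b|((h[...,0]>98)&(h[...,0]<120)&(h[...,1]>150))
im=[cv2.imread(f"pics/{n}.png")[40:340,120:520] for n in("v1","v2")]; cv2.imwrite("pics/v.png",np.hstack(im)); print(st())
```

```text
(array([ 0.4709, -0.2377,  0.093 ]), array([ 0.7703, -4.3727, -5.8947]), array([-0.7464, -0.0949,  0.1489]), 30.1333)
(array([ 0.471 , -0.2376,  0.0931]), array([ 0.0429, -1.0303,  0.2553]), array([-0.0104, -0.038 , -0.0033]), 30.6833)
v1 top ((473.9547119140625, -236.29884338378906), (101.49632263183594, 29.74456214904785), 81.53662872314453) 0.14312730941440183 tilt 87.06134049594309 tip [ 0.4091 -0.2292  0.1264] barb deg 173.7459375247266
v2 top ((466.42120361328125, -269.55712890625), (87.40650177001953, 50.18325424194336), 80.84300994873047) 0.14303514222283678 tilt 83.16569479240597 tip [ 0.4326 -0.2682  0.2417] barb deg 177.7724002580473
(array([ 0.471 , -0.2377,  0.22  ]), array([ 0.3271, -0.0793, -0.2698]), array([-0.0321, -0.0077, -0.0155]), 34.2167)
```

View pics/v.png

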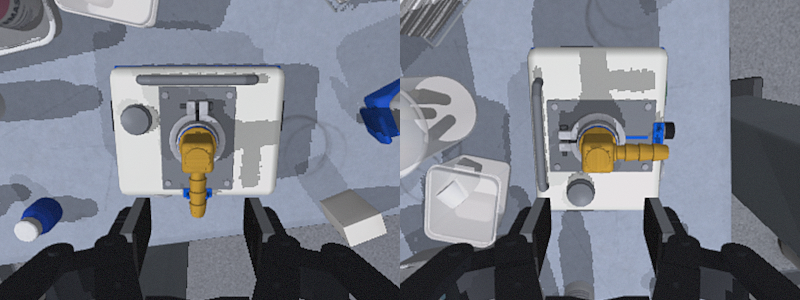

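The left half shows the barb pointing straight down the picture over the cradle, at (198,205). The right half shows it pointing right towards the cradle at (660,152), upright. I'll tidy up the numbers with outliers removed.

Run:
```python
from h import *
for n in("v1","v2"):
    p,d,K,Rm,t=load(n); P=cloud(d,K,Rm,t); h=cv2.cvtColor(p,cv2.COLOR_RGB2HSV)
    b=(h[...,0]>12)&(h[...,0]<30)&(h[...,1]>90)&(P[...,2]>.09)&(P[...,2]<.15)&(np.hypot(P[...,0]-.45,P[...,1]+.235)<.07)
    l=cv2.connectedComponentsWithStats(b.astype(np.uint8)); b=l[1]==1+l[2][1:,4].argmax()
    Q=P[b]; t_=Q[(Q[:,2]>.1395)&(np.hypot(*(Q[:,:2]-P_XY).T)<.021)]; rc=cv2.minAreaRect((t_[:,:2]*1000).astype(np.float32))
    A=np.linalg.lstsq(np.c_[t_[:,:2],np.ones(len(t_))],t_[:,2],rcond=None)[0]
    f=Q[np.argsort(-np.hypot(*(Q[:,:2]-P_XY).T))[:15]].mean(0); B=Q[(np.hypot(*(Q[:,:2]-P_XY).T)>.025)]; w=np.linalg.svd(B[:,:2]-B[:,:2].mean(0),full_matrices=False)[2][0]
    print(n,rc,len(t_),"z",np.median(t_[:,2]),"slope",A[:2],"tip",f,"deg",np.degrees(np.arctan2(*(f[:2]-P_XY)[::-1])),"barb axis",np.degrees(np.arctan(w[1]/w[0])))
    # pump edges / line: long white body orientation
    m=((h[...,1]<40)&(h[...,2]>130)&(np.abs(P[...,2]-.062)<.006)&(np.hypot(P[...,0]-.47,P[...,1]+.237)<.14)).astype(np.uint8)
    print("pump",cv2.minAreaRect((P[m>0][:,:2]*1000).astype(np.float32)))
p,d=optics.get_image("top"); m=optics.camera_model("top"); P=cloud(d,m["K"],m["R"],m["t"])
print("bottle",P[160,311],"pot",P[233,324],"conn",P[200,215])
```

```text
v1 ((471.58941650390625, -237.67311096191406), (25.825258255004883, 26.14399528503418), 81.60537719726562) 834 z 0.14243117321061066 slope [-0.0275 -0.0057] tip [ 0.4091 -0.2292  0.1264] deg 172.17281563653466 barb axis -8.080272993296541
pump ((500.92108154296875, -241.7519073486328), (185.65341186523438, 204.48391723632812), 81.4748764038086)
v2 ((471.1531066894531, -238.7064666748047), (25.4265079498291, 25.917369842529297), 81.52250671386719) 808 z 0.14262565786700637 slope [0.0041 0.0156] tip [ 0.4086 -0.23    0.126 ] deg 172.93785992834202 barb axis -9.033049657028943
pump ((500.7550048828125, -243.3414306640625), (183.46054077148438, 205.56190490722656), 81.6260757446289)
bottle [0.5383 0.0245 0.1342] pot [ 0.3771 -0.0068  0.0561] conn [0.453  0.2512 0.0843]
```

The barb is at 171.5° and the pump's line at 171.5°. The flange is about 4 mm above the rim, the elbow is upright and the bystanders haven't moved. The gripper is clear, so I'm handing in.

```bash
python3 -c "
from h import *
r.hold(.3); r.finish_job(); print(r.read_state()['time_s'])"
```

```text
the job is handed in; nothing more can be done
the job is handed in; nothing more can be done
```

The elbow is screwed into the port with its barb along the blue line, and I handed the job in at about 35 s; no verdict is reported. I started the thread at the first angle tried, with the barb about 81° counter-clockwise of the mark. I then screwed it clockwise onto the seal and let go.

**Last checks**
- **Barb direction:** the block's flats put it at 171.5°, matching the unit's axis (171.5°). The barb tip alone gave 172–173°, still within the 8° allowed.
- **Position:** the elbow is within about 1 mm of the port's axis and upright to within 0.03 rad.
- **Height and seal:** the flange is about 4 mm above the rim. I estimate 5–10 N on the seal from how far it was screwed in; I did not measure that force directly.
- **Thread:** a gentle pull up met firm resistance after 0.3 mm, so the thread is holding it.
- **Forces:** readings on the tool stayed under 9 N at every check.
- **Bystanders:** the bottle, pot and connector were where they started, and the gripper was clear.

**What disagreed or failed**
- **Fingertip position:** the real fingertips are about 14 mm behind the reported tool point, not 25 mm ahead as the text says. My first grasp closed on nothing above the elbow without disturbing it. I confirmed the offset with two cameras, corrected for it, and the second grasp held.
- **Heights from two views:** triangulated heights were off by 2–5 mm, though horizontal positions agreed to about 1 mm.

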